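# Unlock a welding-wire spool from its spindle and hang it up

## Task

Take the spool of welding wire off its upright spindle and hang it by its carrying handle on the twin-prong hook, with the handle's bar lying across both prongs and the spool hanging free and upright. Hidden lugs on the spindle hold the spool down until it is turned to the right angle, which you must find by feel: turn it and try lifting lightly, and never force it. Leave the jar, the oil bottle and the wrench where they are.

Things in the scene. Friction and masses are not known exactly. Their poses are not given: they have to be found in the camera images.
- spool: Spool of copper welding wire, black flanges, 100 mm across, 45 mm tall, 0.35 to 0.7 kg, on the stand's foot, spindle through its 22 mm bore. Origin: centre of underside, z up its axis. Rigid steel handle above: 8 mm legs at y = +-51 mm, joined by a round bar 10 mm thick along y. Hidden in the bore at the underside: 3 teeth 6 mm thick, with gaps between them at 0, 120, 240 deg from x about z.
- bail (a point): Middle of the handle's bar, on its centre line, 100 mm above the spool's underside and 55 mm above its top face; axes as the spool's (bar along y).
- stand: Fixed steel stand: round foot 116 mm across, 12 mm high, with an upright spindle 18 mm thick, 62 mm tall. Origin: centre of the foot's underside, z up. Hidden inside the spool, 3 lugs on the spindle, 120 deg apart, reach 20 mm from the axis, 7 mm wide, 10 to 18 mm above the foot's top. Their angle differs every time and is not told by the stand's yaw.
- spindle_tip (a point): Top end of the spindle, 74 mm above the bench. The spool rises 4 mm until its teeth meet the lugs; it passes them only with its gaps over them (within 0.2 rad). From the start that takes a turn of 0.35 to 1.05 rad, one way or the other (repeats every 2.09 rad). Then it lifts straight off, clear after 62 mm.
- hook: Fixed hook of two 8 mm steel rods on a grey plate 120 x 110 x 10 mm. Origin: centre of the plate's underside, z up. Rods rise at x = 18, y = +-28 mm to 196 mm, then run as near-level prongs along -x (to the robot), axis 190 mm high at x = -65, upturned tips at x = -92 with tops 212 mm high. 48 mm free between prongs, for the fingers. The bar enters over the tips, prongs between bar and spool.
- hook_seat (a point): Where the middle of the handle's bar lies when it is hung: 62 mm in front (-x) of the hook's origin, midway between the prongs, 199 mm above the bench; axes as the hook's (bar along y).
- wrench: Steel wrench lying on the bench, about 170 mm long along its x axis; bystander. Origin: its underside near the middle.
- oil_bottle: Black plastic oil bottle with paper label, 56 mm across, 130 mm tall; bystander. Origin: centre of its underside, z up.
- jar: Small amber glass jar, 52 mm across, 70 mm tall; bystander. Origin: centre of its underside, z up.
Not all that is in view belongs to the job. Leave any brown look-alike of the stand alone.

How it is judged:
By the outcome, as a careful person would: the job done as asked, in the order asked, and still so for the second after the job is handed in, with the robot touching nothing.
It also fails if it takes over 64 s, if anything falls off the work surface, if the arm or the gripper's body presses on something with over 40 N, if the wrist force passes 120 N, or if a joint passes its speed limit or range.

## Robot

A 6-joint arm with a two-finger parallel gripper is mounted at the origin on the work surface. World frame = base frame: x ahead of the robot, y to its left, z up, the work surface at z = 0. Lengths are in mm, angles in rad, forces in N, time in s.
With the tool pointing down it reaches from about 275 to 725 mm from the base axis. Payload 5.6 kg.
Tool frame: the origin (TCP) lies at the very end of the fingers, on their centre line; the grasp point (between the pads) lies 19 mm behind it; z points along the fingers, y is the line along which they close (so a half turn about z gives the same grasp; the last joint's range is limited). The gripper opens to 85 mm and grips with 20 to 120 N. Pads are 22 mm wide; open, the fingers measure 114 mm over their backs; the gripper's body (76 mm by 85 mm) begins 54 mm behind the grasp point. The pads swing forward as they close: fully open they stand 13 mm farther back than shut.
Start: joints at [-0.993, 0.255, 0.108, 0, -1.424, -0.285], TCP at [158.769, -526.579, 231.283] pointing down, gripper open.
Joint ranges: [-2.95, 2.95], [-1.21, 1.97], [-1.09, 1.5], [-2.87, 1.71], [-2.94, -0.07], [-3.05, 3.05]. Speed limits (rad/s): [2.57, 2.57, 3.14, 3.14, 3.14, 3.14].

## Interface

Orientations are given as a unit quaternion [x, y, z, w].
In Python, from bench import bot, optics, finder gives the robot as it stands.
- The arm moves only by the tool servo_tool, never from a script. Its argument "targets" is a list of rows, each a list of 5 numbers: the closure, from 0 (fully open) to 1 (shut), then the shift along the world's x, y, z in mm, then the turn about the world's z in rad. A call has exactly 5 rows; each row is the pose to reach, as a shift and turn from the pose commanded when the call began; what a row does not reach only later rows make up. A row lasts 1/8 s, in which the tool goes at most 62.5 mm and 10.7 degrees, less where a joint would pass 70% of its speed; a pose out of reach is approached as far as the arm can. A call with a gripper value outside its range is refused whole. The fingers move at their own pace and stop on an object; "grip_force" is the grip in N (left out, the last holds). Time passes only in rows, so rows that repeat a pose let the fingers close, or fill a call up. It gives the time, the measured TCP pose, the force and the opening at its end, in the units of the state.
- bot.read_state(): the state, without advancing time (a new reading comes with each control period).
- optics.grab_frame(name): name is "side" or "top"; returns the picture (400x640x3 uint8, blue, green, red); there is no depth.
- optics.camera_model(name): a dict with "fx", "fy", "cx", "cy" (pixels), "k1" (the pictures are not rectified: a ray, as slopes to the right and down, at radius r is drawn at 1 + k1 r^2 times it, then the intrinsics apply), "rvec" (rotation vector, rad) and "tvec" (3), from world to camera coordinates, as OpenCV has them. Camera axes: x right, y down, z forward; pixel columns grow to the right and rows downward; lengths in mm; the calibration is good to about 2 mm. A picture is of the moment at which its call begins. camera_model takes no time and is no camera call.
- bot.hand_in(): hands the job in, once; it reports no verdict.
Trained networks look in the newest picture that a camera, given by its name, has taken for a name from the list of things; names that differ only in an ending like _2 or _b are one class to them, and where a whole thing is asked for, a point or a joint stands for the part that bears it (a point fixed in the world has none). Each returns a list of dicts, best first, with "p" (0 to 1); they miss things now and then, are a little off and sometimes report something else, mostly with a low value. They report only what shows in the picture. A call takes as long as a camera call. They do not tell look-alikes from the thing itself.
- finder.spot_in(camera, label): "rect" ([left, top, right, bottom] in pixels, round what is visible of it).
- finder.masks_of(camera, label): "pixels" (400x640 bool, what is visible of it) and "rect" ([left, top, right, bottom] in pixels, round what is visible of it).
The state is a dict: "clock": time; "joint_pos": joint angles; "qd": joint speeds; "joint_efforts": joint torques, N m; "ee_pos": TCP position; "ee_rot": TCP orientation; "ft_force": force on the tool from outside, world axes, zero at the start; "wrist_torque": the same for the moment, N m; "width": finger opening in mm.
Only numpy, scipy, OpenCV 4.12 (cv2) and the standard library are available. Lean on these libraries where they do the work, as an engineer would, in place of code of your own. Each camera call takes 0.05 s, during which the arm holds its last target. There are 200 camera calls.

## Working session

There is one attempt and no reset: what is moved stays moved. The work goes in short steps, Python scripts to look and compute and a tool call to move; the robot and the scene stay as the last step left them, time stands still between calls to the robot, and variables do not carry over. Pictures are saved under pics/ and viewed, on a budget of 10 in all, crops included, one or two more only if the job needs it, and the job is handed in when it is done.

Besides the shell and the picture viewer there is one more tool, called as name(argument=value, ...), one argument or row to a line, values as JSON. servo_tool: Moves the arm, as the interface text tells. Its arguments: {"type":"object","properties":{"targets":{"type":"array","items":{"type":"array","items":{"type":"number"}}},"grip_force":{"type":"number"}},"required":["targets"]}

```bash
mkdir -p pics; python3 - <<'E'
from bench import bot, optics, finder
import cv2
for c in("side","top"):
    f=optics.grab_frame(c); cv2.imwrite(f"pics/{c}0.png",f); m=optics.camera_model(c); print(c,m)
    for l in("spool","bail","stand","hook","jar","oil_bottle","wrench"):
        print(l,[(round(d["p"],2),[int(v) for v in d["rect"]]) for d in finder.spot_in(c,l)][:3])
print(bot.read_state())
E
```

```text
side {'fx': 411.58025279496775, 'fy': 411.58025279496775, 'cx': 328.00563144660396, 'cy': 199.8728497635536, 'k1': -0.04354647410759136, 'rvec': array([ 0.11916864, -2.75984102,  1.3612597 ]), 'tvec': array([610.68465784, 146.27290148, 807.38037458])}
spool [(0.92, [341, 303, 411, 398])]
bail [(0.92, [341, 303, 407, 400])]
stand [(0.81, [335, 346, 409, 398]), (0.75, [251, 302, 319, 364])]
hook [(0.74, [338, 119, 413, 218])]
jar [(0.96, [317, 221, 342, 262])]
oil_bottle [(0.97, [263, 194, 291, 256])]
wrench [(0.85, [344, 245, 429, 267])]
top {'fx': 421.57234487923307, 'fy': 421.57234487923307, 'cx': 316.20056399528613, 'cy': 197.34963023279593, 'k1': -0.025361575523541808, 'rvec': array([ 2.15453674, -2.11728086,  0.18001383]), 'tvec': array([ -26.75114632,  613.21050932, 1034.11967253])}
spool [(0.62, [182, 218, 232, 252])]
bail [(0.65, [181, 214, 229, 256]), (0.5, [302, 188, 326, 208])]
stand [(0.98, [218, 161, 266, 202]), (0.8, [203, 220, 235, 258]), (0.7, [179, 217, 233, 255])]
hook [(0.76, [362, 203, 415, 266])]
jar [(0.92, [304, 185, 329, 210]), (0.19, [301, 214, 322, 280])]
oil_bottle [(0.91, [308, 145, 327, 171])]
wrench [(0.97, [301, 216, 319, 278]), (0.69, [204, 213, 234, 261])]
{'clock': 0.8, 'joint_pos': array([-9.93410844e-01,  2.55092586e-01,  1.08173725e-01,  1.58535377e-05,
       -1.42392344e+00, -2.84563224e-01]), 'qd': array([-0.00166062,  0.00010444,  0.00025782,  0.0005811 , -0.00036298,
        0.00086209]), 'joint_efforts': array([ 4.89856757e-04, -3.86360872e+01,  2.38056797e+01,  5.36759377e+00,
       -5.91203625e-04, -2.90014817e-06]), 'ee_pos': array([ 158.74732514, -526.56723299,  231.27906971]), 'ee_rot': array([-1.45889754e-01,  9.89300854e-01,  1.76081255e-05, -1.67268184e-05]), 'ft_force': array([-0.8381012 ,  0.54392246, -0.1090865 ]), 'wrist_torque': array([0.0221218 , 0.01078726, 0.02900047]), 'width': 85.51184228827452}
```

```bash
python3 - <<'E'
import cv2,numpy as np
s=cv2.imread("pics/side0.png");t=cv2.imread("pics/top0.png")
a=cv2.resize(s[100:400,230:450],None,fx=2,fy=2); b=cv2.resize(t[130:290,170:430],None,fx=1.38,fy=1.38)[:, :360]
c=cv2.resize(t[150:270,170:290],(360,360),interpolation=cv2.INTER_CUBIC)
o=np.zeros((600,800,3),np.uint8);o[:,:440]=a;o[:b.shape[0],440:440+b.shape[1]]=b;o[230:590,440:]=c
cv2.imwrite("pics/v1.png",o)
E
```

```text
(no output)
```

View pics/v1.png

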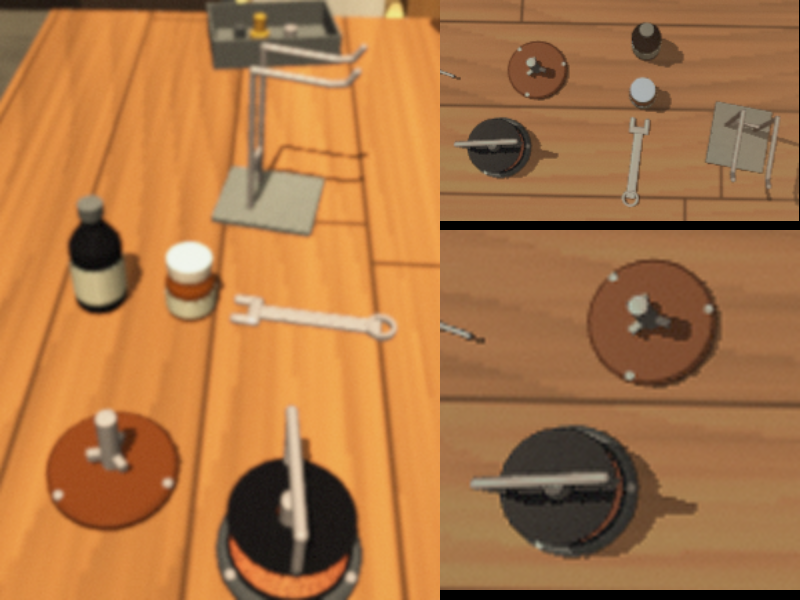

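```bash
cat > h.py <<'E'
from bench import bot, optics, finder
import cv2,numpy as np
from scipy.optimize import least_squares
def proj(c,P):
    m=optics.camera_model(c); K=np.array([[m["fx"],0,m["cx"]],[0,m["fy"],m["cy"]],[0,0,1]])
    return cv2.projectPoints(np.array(P,float).reshape(-1,1,3),m["rvec"],m["tvec"],K,np.array([m["k1"],0,0,0,0]))[0].reshape(-1,2)
def onz(c,uv,z):
    m=optics.camera_model(c); K=np.array([[m["fx"],0,m["cx"]],[0,m["fy"],m["cy"]],[0,0,1]])
    n=cv2.undistortPoints(np.array(uv,float).reshape(-1,1,2),K,np.array([m["k1"],0,0,0,0])).reshape(-1,2)
    R=cv2.Rodrigues(m["rvec"])[0]; o=-R.T@m["tvec"]; d=np.c_[n,np.ones(len(n))]@R
    return o+d*((z-o[2])/d[:,2])[:,None]
def place(p,P):
    c,s=np.cos(p[2]),np.sin(p[2]); P=np.array(P,float)
    return np.c_[p[0]+c*P[:,0]-s*P[:,1],p[1]+s*P[:,0]+c*P[:,1],P[:,2]]
def fit(p0,obs):  # obs: list (cam,uv,local pt)
    f=lambda p:np.concatenate([proj(c,place(p,[P]))[0]-uv for c,uv,P in obs])
    r=least_squares(f,p0,loss="soft_l1",x_scale=[10,10,.1]); return r.x,f(r.x).reshape(-1,2).round(1)
E
python3 - <<'E'
from h import *
print("bar top",onz("top",[(181,234.7),(225.7,232.7)],112).round(0).tolist())
print("bar side",onz("side",[(375.5,304),(381,368.5)],112).round(0).tolist())
print("tips top",onz("top",[(382.3,259),(408.4,265.5)],212).round(0).tolist(),"back",onz("top",[(387.4,211.9),(412.8,215.5)],196).round(0).tolist())
print("tips side",onz("side",[(405,141.5),(412.5,123.5)],210).round(0).tolist())
pc=[(716,102),(774,112),(706,163),(765,171)]
print("plate top",onz("top",[(170+(x-440)/1.38,130+y/1.38) for x,y in pc],10).round(0).tolist())
pc=[(232,168),(324,178),(213,216),(312,231)]
print("plate side",onz("side",[(230+x/2,100+y/2) for x,y in pc],10).round(0).tolist())
for l,z in(("jar",70),("oil_bottle",130),("wrench",5)):
    r=finder.spot_in("top",l)
    if r: r=r[0]["rect"]; print(l,onz("top",[((r[0]+r[2])/2,(r[1]+r[3])/2)],z).round(0))
E
```

```text
bar top [[507.0, 306.0, 112.0], [514.0, 199.0, 112.0]]
bar side [[519.0, 203.0, 112.0], [511.0, 309.0, 112.0]]
tips top [[456.0, -160.0, 212.0], [443.0, -215.0, 212.0]] back [[559.0, -174.0, 196.0], [552.0, -230.0, 196.0]]
tips side [[467.0, -127.0, 210.0], [447.0, -206.0, 210.0]]
plate top [[605.0, -160.0, 10.0], [588.0, -272.0, 10.0], [488.0, -140.0, 10.0], [474.0, -253.0, 10.0]]
plate side [[592.0, -254.0, 10.0], [475.0, -240.0, 10.0], [608.0, -154.0, 10.0], [492.0, -134.0, 10.0]]
jar [[609. -18.  70.]]
oil_bottle [[696. -19. 130.]]
wrench [[488.  -3.   5.]]
```

```bash
python3 - <<'E'
from h import *
o=[("top",(181,234.7),(0,53,100)),("top",(225.7,232.7),(0,-53,100)),("side",(375.5,304),(0,-53,100)),("side",(381,368.5),(0,53,100))]
o=[(c,u,(P[0],P[1],112)) for c,u,P in o]
p,r=fit([512,254,.07],o);print("spool",p.round(3),r.tolist())
t=lambda x,y:(170+(x-440)/1.38,130+y/1.38); s=lambda x,y:(230+x/2,100+y/2)
h=[("top",(382.3,259),(-92,28,210)),("top",(408.4,265.5),(-92,-28,210)),("top",(387.4,211.9),(18,28,196)),("top",(412.8,215.5),(18,-28,196)),
("side",s(357,82),(-92,28,210)),("side",s(365,47),(-92,-28,210)),("side",s(250,70),(20,28,196)),("side",s(263,46),(20,-28,196))]
for q,l in zip([(716,102),(774,112),(706,163),(765,171)],[(60,55),(60,-55),(-60,55),(-60,-55)]): h.append(("top",t(*q),(*l,10)))
for q,l in zip([(232,168),(324,178),(213,216),(312,231)],[(60,-55),(-60,-55),(60,55),(-60,55)]): h.append(("side",s(*q),(*l,10)))
p,r=fit([541,-201,-.145],h);print("hook",p.round(3),r.tolist()); print("seat",place(p,[(-62,0,199)]))
print("brown",onz("side",[(230+112/2,100+468/2)],12))
E
```

```text
spool [5.13882e+02 2.55254e+02 7.30000e-02] [[-0.7, -1.3], [-1.2, -1.7], [0.7, -0.3], [0.5, -0.7]]
hook [ 5.40789e+02 -2.01029e+02 -1.56000e-01] [[-0.4, 0.6], [-0.6, -1.4], [0.9, -1.5], [0.4, -0.8], [1.7, -7.1], [0.2, -1.7], [1.8, -0.7], [0.2, -0.4], [-1.5, -1.3], [-2.7, -1.5], [-1.2, -1.0], [-2.5, 0.5], [0.4, -2.3], [0.8, -1.3], [-0.1, -0.5], [0.7, -0.8]]
seat [[ 479.5456433  -191.37317836  199.        ]]
brown [[666.42380068 199.79504094  12.        ]]
```

servo_tool(
  targets=[
    [0,20,62,0,0.18],
    [0,45,124,0,0.36],
    [0,70,186,0,0.54],
    [0,95,248,0,0.72],
    [0,120,300,0,0.9],
  ],
)

```text
clock: 1.58
ee_pos: [274.4, -234.8, 231.6]
ee_rot: [-0.564, 0.826, -0.001, 0.0]
ft_force: [1.9, -0.1, 0.9]
width: 85.3
```

servo_tool(
  targets=[
    [0,25,52,0,0.1],
    [0,50,105,0,0.2],
    [0,75,160,0,0.3],
    [0,100,210,0,0.4],
    [0,130,265,0,0.45],
  ],
)

```text
clock: 2.2
ee_pos: [404.6, 30.4, 231.9]
ee_rot: [0.733, -0.68, 0.0, -0.001]
ft_force: [2.0, -1.5, 0.3]
width: 85.2
```

servo_tool(
  targets=[
    [0,30,60,0,0],
    [0,57,115,0,0],
    [0,80,165,0,0],
    [0,105,216,-20,0],
    [0,105,216,-45,0],
  ],
)

```text
clock: 2.82
ee_pos: [510.1, 247.7, 184.3]
ee_rot: [0.733, -0.68, -0.0, 0.0]
ft_force: [-0.7, -0.1, -0.8]
width: 85.3
```

servo_tool(
  targets=[
    [0,0,0,0,0],
    [0,0,0,0,0],
    [0,0,0,0,0],
    [0,0,0,0,0],
    [0,0,0,0,0],
  ],
)

```text
clock: 3.45
ee_pos: [509.2, 244.3, 186.8]
ee_rot: [0.732, -0.681, 0.0, -0.0]
ft_force: [-0.3, -0.3, 0.0]
width: 86.0
```

```bash
python3 - <<'E'
from h import *
s=optics.grab_frame("side");t=optics.grab_frame("top")
st=bot.read_state();print(st["ee_pos"],st["ee_rot"],st["joint_pos"])
a=cv2.resize(s[250:400,300:440],None,fx=4,fy=4,interpolation=cv2.INTER_CUBIC)
b=cv2.resize(t[180:290,150:270],(240,220),interpolation=cv2.INTER_CUBIC)
o=np.zeros((600,800,3),np.uint8);o[:,:560]=a;o[:220,560:]=b;cv2.imwrite("pics/v2.png",o)
E
```

```text
[509.16121099 244.34570238 186.5033154 ] [ 7.32056016e-01 -6.81244422e-01  2.36472357e-05 -1.62206298e-04] [ 7.24365680e-01  3.00687240e-01  5.64062813e-02  1.61440298e-05
 -1.32618790e+00 -6.52495672e-01]
```

View pics/v2.png

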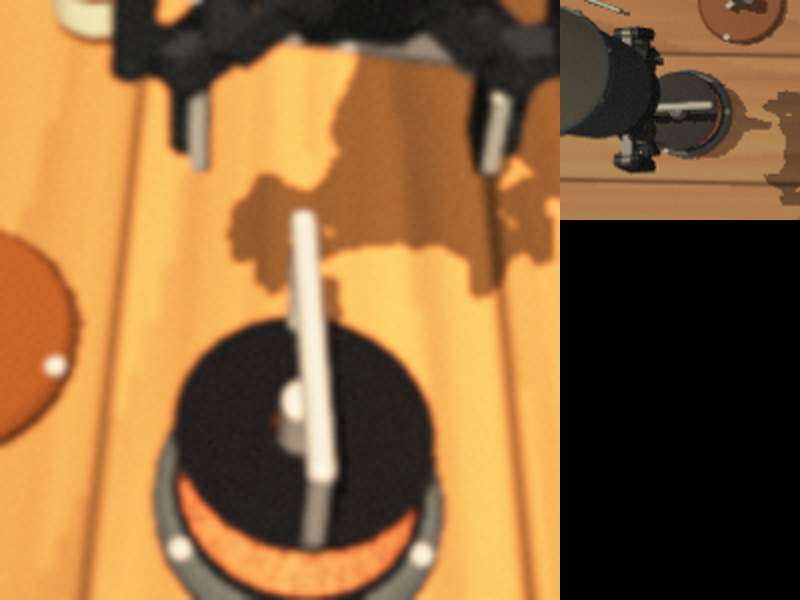

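servo_tool(
  targets=[
    [0,4.5,10.5,0,0],
    [0,4.5,10.5,-30,0],
    [0,4.5,10.5,-60,0],
    [0,4.5,10.5,-93,0],
    [0,4.5,10.5,-93,0],
  ],
)

```text
clock: 4.18
ee_pos: [512.2, 254.3, 90.7]
ee_rot: [0.732, -0.681, -0.001, 0.003]
ft_force: [0.5, 0.0, -0.1]
width: 85.5
```

```bash
python3 - <<'E'
from h import *
print(proj("side",[(509.2+43,244.3+3,199.5),(509.2-43,244.3-3,199.5)]))
s=optics.grab_frame("side");t=optics.grab_frame("top")
st=bot.read_state();print(st["ee_pos"],st["ft_force"])
a=cv2.resize(s[250:400,300:440],None,fx=4,fy=4,interpolation=cv2.INTER_CUBIC)
cv2.imwrite("pics/v3.png",a)
E
```

```text
[[353.10420451 287.07377196]
 [418.88755776 287.35415117]]
[514.38925551 255.48926511  94.23192716] [0.59012635 0.67566104 0.20459613]
```

View pics/v3.png

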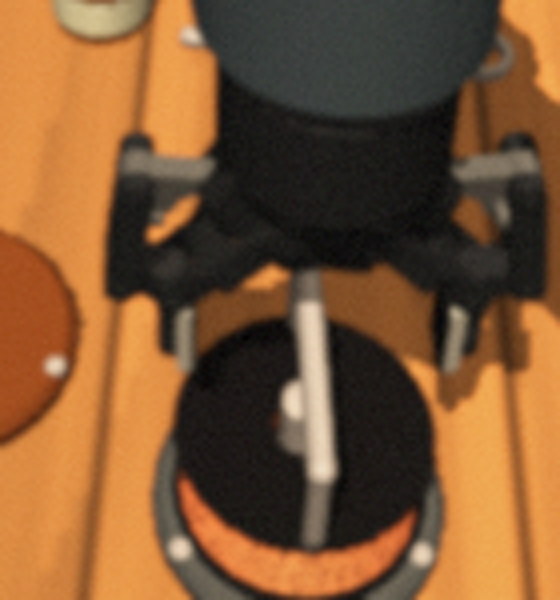

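servo_tool(
  targets=[
    [0.4,1.5,0,0,0],
    [0.8,1.5,0,0,0],
    [1,1.5,0,0,0],
    [1,1.5,0,0,0],
    [1,1.5,0,0,0],
  ],
  grip_force=40,
)

```text
clock: 4.9
ee_pos: [514.5, 254.8, 93.4]
ee_rot: [0.732, -0.681, -0.0, 0.0]
ft_force: [-3.1, -0.1, 2.6]
width: 9.0
```

servo_tool(
  targets=[
    [1,0,0,0,0],
    [1,0,0,0,0],
    [1,0,0,0,0],
    [1,0,0,0,0],
    [1,0,0,0,0],
  ],
)

```text
clock: 5.52
ee_pos: [514.9, 254.9, 93.5]
ee_rot: [0.732, -0.681, -0.0, 0.0]
ft_force: [-4.9, -1.6, 5.1]
width: 8.0
```

servo_tool(
  targets=[
    [1,0,0,0,0],
    [1,0,0,0,0],
    [1,0,0,0,0],
    [1,0,0,0,0],
    [1,0,0,0,0],
  ],
  grip_force=70,
)

```text
clock: 6.15
ee_pos: [515.0, 254.9, 93.6]
ee_rot: [0.732, -0.681, -0.0, 0.0]
ft_force: [-5.6, -0.1, 6.1]
width: 7.7
```

```bash
python3 - <<'E'
from h import *
s=optics.grab_frame("side");t=optics.grab_frame("top")
st=bot.read_state();print(st["ee_pos"],st["ft_force"],st["wrist_torque"],st["width"])
a=cv2.resize(s[270:400,310:430],None,fx=4.5,fy=4.5,interpolation=cv2.INTER_CUBIC)
cv2.imwrite("pics/v4.png",a)
E
```

```text
[514.96028718 254.87037821  93.58061469] [-5.39780471 -0.60152508  6.13339384] [-0.1511488   1.81177908 -0.00587841] 7.511703478132573
```

View pics/v4.png

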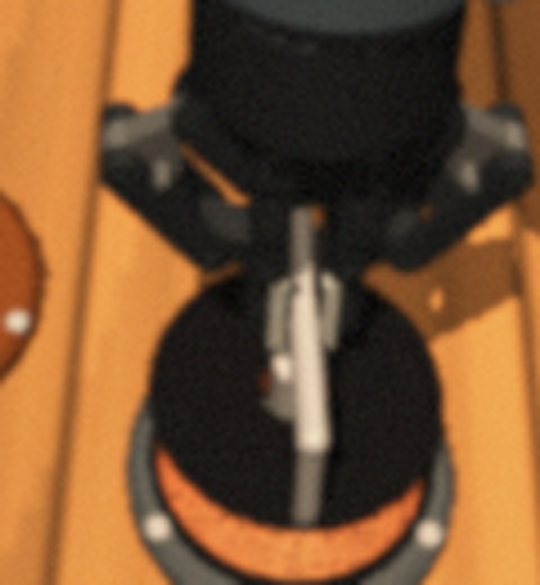

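servo_tool(
  targets=[
    [1,-1.5,0,0,0],
    [1,-1.5,0,0,0],
    [1,-1.5,0,0,0],
    [1,-1.5,0,0,0],
    [1,-1.5,0,0,0],
  ],
)

```text
clock: 6.88
ee_pos: [513.7, 254.8, 93.1]
ee_rot: [0.732, -0.681, 0.0, 0.0]
ft_force: [-1.4, -1.2, 0.6]
width: 7.3
```

servo_tool(
  targets=[
    [1,0,0,1,0],
    [1,0,0,2,0],
    [1,0,0,2,0],
    [1,0,0,2,0],
    [1,0,0,2,0],
  ],
)

```text
clock: 7.5
ee_pos: [513.6, 254.9, 95.1]
ee_rot: [0.732, -0.681, -0.0, 0.0]
ft_force: [-0.3, -0.2, -4.7]
width: 7.7
```

servo_tool(
  targets=[
    [1,0,0,0,0.12],
    [1,0,0,0,0.25],
    [1,0,0,0,0.38],
    [1,0,0,0,0.5],
    [1,0,0,0,0.5],
  ],
)

```text
clock: 8.12
ee_pos: [513.6, 254.9, 95.3]
ee_rot: [0.878, -0.479, -0.0, -0.0]
ft_force: [-0.4, -0.2, -5.4]
width: 7.7
```

servo_tool(
  targets=[
    [1,0,0,1,0],
    [1,0,0,2,0],
    [1,0,0,3,0],
    [1,0,0,4,0],
    [1,0,0,4,0],
  ],
)

```text
clock: 8.75
ee_pos: [512.5, 254.5, 97.3]
ee_rot: [0.878, -0.479, -0.001, 0.001]
ft_force: [2.9, 1.6, -21.7]
width: 7.5
```

servo_tool(
  targets=[
    [1,0,0,-4,0],
    [1,0,0,-4,0.12],
    [1,0,0,-4,0.24],
    [1,0,0,-4,0.33],
    [1,0,0,-4,0.33],
  ],
)

```text
clock: 9.38
ee_pos: [514.6, 255.4, 97.0]
ee_rot: [0.945, -0.328, 0.001, -0.001]
ft_force: [0.4, -0.3, -4.7]
width: 7.2
```

servo_tool(
  targets=[
    [1,0,0,1,0],
    [1,0,0,2,0],
    [1,0,0,3,0],
    [1,0,0,4,0],
    [1,0,0,4,0],
  ],
)

```text
clock: 10.0
ee_pos: [512.7, 254.5, 97.5]
ee_rot: [0.944, -0.329, -0.001, 0.001]
ft_force: [2.7, 1.0, -23.1]
width: 7.5
```

servo_tool(
  targets=[
    [1,0,0,-4,0],
    [1,0,0,-4,0.12],
    [1,0,0,-4,0.24],
    [1,0,0,-4,0.33],
    [1,0,0,-4,0.33],
  ],
)

```text
clock: 10.62
ee_pos: [514.7, 255.3, 97.2]
ee_rot: [0.986, -0.169, 0.001, -0.001]
ft_force: [0.2, -0.3, -4.9]
width: 7.5
```

servo_tool(
  targets=[
    [1,0,0,1,0],
    [1,0,0,2,0],
    [1,0,0,3,0],
    [1,0,0,4,0],
    [1,0,0,4,0],
  ],
)

```text
clock: 11.25
ee_pos: [513.8, 255.0, 99.4]
ee_rot: [0.986, -0.169, 0.0, -0.0]
ft_force: [0.4, 0.6, -5.6]
width: 7.7
```

servo_tool(
  targets=[
    [1,0,0,1,0.02],
    [1,0,0,2,0.03],
    [1,0,0,3,0.03],
    [1,0,0,4,0.03],
    [1,0,0,5,0.03],
  ],
)

```text
clock: 11.88
ee_pos: [513.6, 254.9, 104.3]
ee_rot: [0.988, -0.154, -0.0, 0.0]
ft_force: [-0.0, -0.0, -6.1]
width: 7.5
```

servo_tool(
  targets=[
    [1,0,0,3,0],
    [1,0,0,6,0],
    [1,0,0,9,0],
    [1,0,0,12,0],
    [1,0,0,15,0],
  ],
)

```text
clock: 12.5
ee_pos: [513.6, 254.9, 119.5]
ee_rot: [0.988, -0.154, -0.0, 0.0]
ft_force: [-0.1, -0.3, -6.0]
width: 7.2
```

servo_tool(
  targets=[
    [1,0,0,15,0],
    [1,0,0,32,0],
    [1,0,0,50,0],
    [1,0,0,68,0],
    [1,0,0,85,0],
  ],
)

```text
clock: 13.12
ee_pos: [513.8, 255.0, 206.1]
ee_rot: [0.988, -0.154, 0.001, -0.0]
ft_force: [0.7, -0.1, -5.7]
width: 7.5
```

servo_tool(
  targets=[
    [1,-5,-15,10,-0.1],
    [1,-15,-45,12,-0.2],
    [1,-28,-80,12,-0.3],
    [1,-41,-115,12,-0.4],
    [1,-53,-150,12,-0.5],
  ],
)

```text
clock: 13.75
ee_pos: [460.2, 103.8, 217.5]
ee_rot: [0.919, -0.395, 0.001, -0.001]
ft_force: [0.6, -0.1, -4.2]
width: 7.4
```

servo_tool(
  targets=[
    [1,-12,-35,0,-0.11],
    [1,-24,-70,0,-0.22],
    [1,-36,-105,0,-0.34],
    [1,-48,-140,0,-0.46],
    [1,-60,-170,0,-0.58],
  ],
)

```text
clock: 14.38
ee_pos: [400.2, -66.3, 217.6]
ee_rot: [0.767, -0.642, 0.001, -0.001]
ft_force: [0.3, 0.1, -4.9]
width: 7.5
```

```bash
python3 - <<'E'
from bench import bot
import numpy as np
s=bot.read_state();r=s["ee_rot"];print(s["ee_pos"],s["ft_force"],2*np.arctan2(r[1],r[0])-np.pi/2,s["width"],s["joint_pos"])
E
```

```text
[400.2154095  -66.30347943 217.61993103] [ 0.26196448  0.14486146 -4.93976326] -2.9637089377304218 7.536656042715118 [ 2.26687821e-01 -3.16150665e-02 -2.55504884e-01  4.42442912e-04
 -1.34491230e+00 -4.89027680e-02]
```

servo_tool(
  targets=[
    [1,-13,-36,0,-0.11],
    [1,-25,-70,0,-0.22],
    [1,-34,-98,0,-0.33],
    [1,-37,-107,0,-0.334],
    [1,-37,-107,0,-0.334],
  ],
)

```text
clock: 15.0
ee_pos: [363.6, -172.3, 216.9]
ee_rot: [-0.651, 0.759, -0.0, 0.0]
ft_force: [-0.0, 0.2, -5.0]
width: 7.2
```

servo_tool(
  targets=[
    [1,0,0,0,0],
    [1,0,0,0,0],
    [1,0,0,0,0],
    [1,0,0,0,0],
    [1,0,0,0,0],
  ],
)

```text
clock: 15.62
ee_pos: [363.7, -172.0, 216.3]
ee_rot: [-0.651, 0.759, 0.0, -0.0]
ft_force: [1.0, -0.3, -5.7]
width: 7.5
```

```bash
python3 - <<'E'
from h import *
s=optics.grab_frame("side");t=optics.grab_frame("top")
st=bot.read_state();r=st["ee_rot"];print(st["ee_pos"],2*np.arctan2(r[1],r[0])-np.pi/2+2*np.pi)
cv2.imwrite("pics/s5.png",s);cv2.imwrite("pics/t5.png",t)
a=cv2.resize(s[90:240,320:470],(600,600),interpolation=cv2.INTER_CUBIC)
b=cv2.resize(t[190:330,360:460],(200,280),interpolation=cv2.INTER_CUBIC)
o=np.zeros((600,800,3),np.uint8);o[:,:600]=a;o[:280,600:]=b;cv2.imwrite("pics/v5.png",o)
B=np.array([st["ee_pos"]+[0,0,18.8]]);print(proj("side",B),proj("top",B))
E
```

```text
[ 363.62611331 -172.03170567  216.25041802] 9.27283027735649
[[455.95638541 121.30887459]] [[390.50045341 304.06553038]]
```

View pics/v5.png

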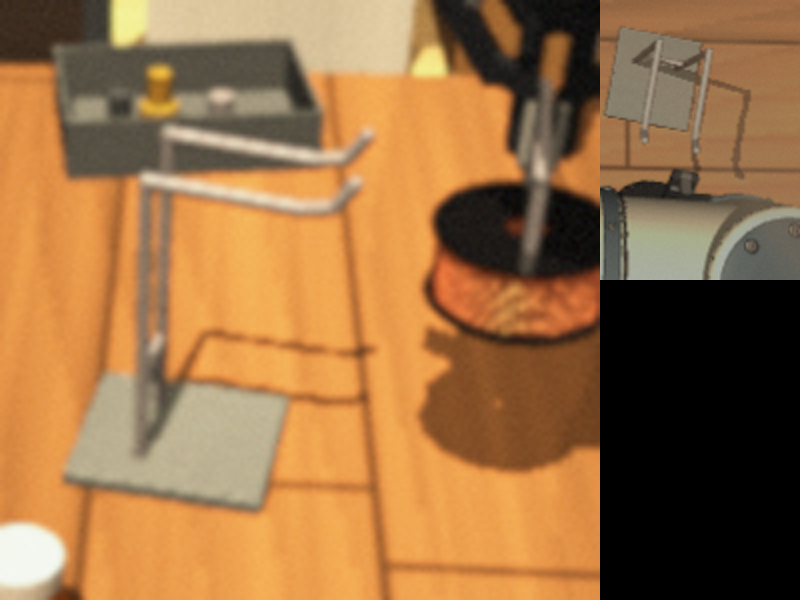

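```bash
python3 - <<'E'
from h import *
t=lambda x,y:(170+(x-440)/1.38,130+y/1.38); s=lambda x,y:(320+x/4,90+y/4)
h=[("top",(382.5,259),(-92,28,211)),("top",(408.2,265),(-92,-28,211)),("top",(388.5,211.7),(18,28,198)),("top",(413.5,215.2),(18,-28,198)),
("side",s(358,182),(-92,28,211)),("side",s(370,133),(-92,-28,211)),("side",s(147,178),(20,28,197)),("side",s(168,131),(20,-28,197))]
for q,l in zip([(716,102),(774,112),(706,163),(765,171)],[(60,55),(60,-55),(-60,55),(-60,-55)]): h.append(("top",t(*q),(*l,10)))
for q,l in zip([(105,377),(289,398),(65,478),(263,508)],[(60,-55),(-60,-55),(60,55),(-60,55)]): h.append(("side",s(*q),(*l,10)))
for sub in (h,[a for a in h if a[0]=="top"],[a for a in h if a[0]=="side"]):
    p,r=fit([541,-201,-.145],sub);print("hook",p.round(3),r.tolist()); print("seat",place(p,[(-62,0,199),(-180,0,199)]).round(1).tolist())
print(proj("side",place([363.6,-172,-.152],[(0,53,235),(0,-53,235)])))
print("far tip-level bar px -> y", onz("side",[s(530,268),s(547,85)],235))
E
```

```text
hook [ 5.40466e+02 -2.01420e+02 -1.60000e-01] [[-0.5, 0.7], [-0.3, -0.7], [0.1, -1.4], [0.2, -0.4], [0.9, -2.0], [0.4, -1.8], [0.1, -0.7], [-0.1, -0.6], [-1.2, -1.2], [-2.5, -1.2], [-1.1, -0.9], [-2.5, 0.7], [0.4, -2.7], [0.8, -1.8], [0.2, -2.2], [1.0, -2.3]]
seat [[479.3, -191.5, 199.0], [362.8, -172.7, 199.0]]
hook [ 5.38996e+02 -2.03294e+02 -1.63000e-01] [[0.3, 1.3], [0.4, 0.0], [1.0, -0.7], [1.0, 0.3], [-0.4, -0.7], [-1.8, -0.6], [-0.5, -0.4], [-1.8, 1.3]]
seat [[477.8, -193.2, 199.0], [361.4, -174.0, 199.0]]
hook [ 5.41474e+02 -1.93907e+02 -1.67000e-01] [[0.5, -0.1], [0.3, -0.1], [-0.6, 0.9], [-0.6, 0.9], [-0.0, -1.1], [0.6, 0.0], [-0.6, -0.3], [0.4, -0.2]]
seat [[480.3, -183.6, 199.0], [364.0, -164.0, 199.0]]
[[455.84934522 133.51940692]
 [456.06631021 110.30708469]]
far tip-level bar px -> y [[ 390.49901542  -31.57730791  235.        ]
 [ 354.82711592 -219.80491393  235.        ]]
```

servo_tool(
  targets=[
    [1,0,0,-8,0],
    [1,10,-1.5,-8,0],
    [1,25,-4,-8,0],
    [1,40,-6,-8,0],
    [1,55,-8.5,-8,0],
  ],
)

```text
clock: 16.35
ee_pos: [420.1, -180.8, 208.2]
ee_rot: [-0.651, 0.759, 0.0, -0.0]
ft_force: [-0.1, 0.3, -6.0]
width: 7.4
```

servo_tool(
  targets=[
    [1,12,-2,0,0],
    [1,24,-4,0,0],
    [1,36,-6,0,0],
    [1,48,-7.5,0,0],
    [1,60,-9.5,0,0],
  ],
)

```text
clock: 16.98
ee_pos: [479.4, -190.1, 208.3]
ee_rot: [-0.651, 0.759, -0.0, -0.0]
ft_force: [0.1, -0.5, -5.5]
width: 7.6
```

servo_tool(
  targets=[
    [1,0,0,0,0],
    [1,0,0,0,0],
    [1,0,0,0,0],
    [1,0,0,0,0],
    [1,0,0,0,0],
  ],
)

```text
clock: 17.6
ee_pos: [478.5, -190.1, 208.4]
ee_rot: [-0.651, 0.759, -0.0, 0.0]
ft_force: [-0.3, 0.0, -5.3]
width: 7.4
```

```bash
python3 - <<'E'
from h import *
s=optics.grab_frame("side");t=optics.grab_frame("top")
st=bot.read_state();print(st["ee_pos"],st["ft_force"])
a=cv2.resize(s[90:240,320:470],(600,600),interpolation=cv2.INTER_CUBIC)
b=cv2.resize(t[190:330,360:460],(200,280),interpolation=cv2.INTER_CUBIC)
o=np.zeros((600,800,3),np.uint8);o[:,:600]=a;o[:280,600:]=b;cv2.imwrite("pics/v6.png",o)
E
```

```text
[ 478.55902244 -190.05277791  208.33856336] [-0.11606271 -0.31481614 -4.71914191]
```

View pics/v6.png

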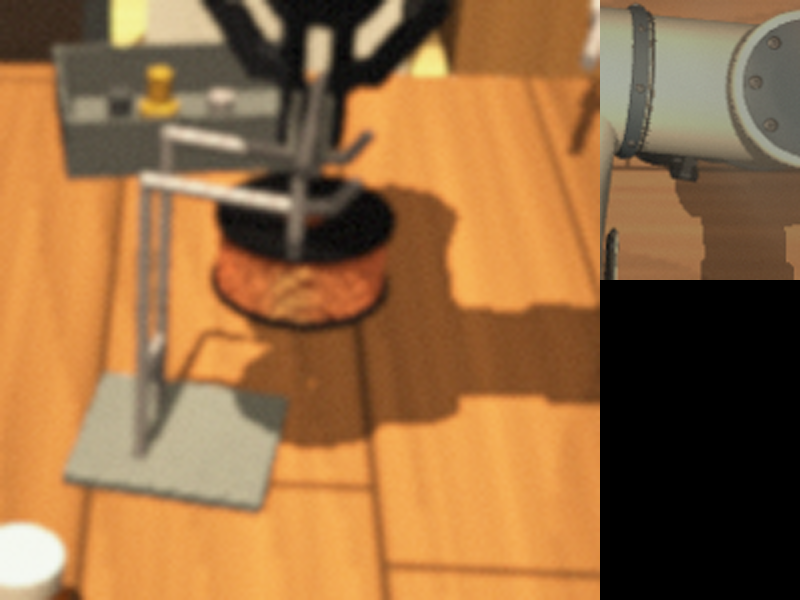

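servo_tool(
  targets=[
    [1,0,0,-5,0],
    [1,0,0,-10,0],
    [1,0,0,-15,0],
    [1,0,0,-20,0],
    [1,0,0,-24,0],
  ],
)

```text
clock: 18.32
ee_pos: [478.5, -190.1, 183.9]
ee_rot: [-0.651, 0.759, 0.0, -0.0]
ft_force: [0.4, -0.1, -5.3]
width: 7.3
```

servo_tool(
  targets=[
    [1,0,0,-1,0],
    [1,0,0,-2,0],
    [1,0,0,-3,0],
    [1,0,0,-4,0],
    [1,0,0,-4,0],
  ],
)

```text
clock: 18.95
ee_pos: [478.6, -190.1, 180.3]
ee_rot: [-0.651, 0.759, 0.0, -0.0]
ft_force: [-0.3, 0.3, -4.8]
width: 7.5
```

servo_tool(
  targets=[
    [1,0,0,-0.5,0],
    [1,0,0,-1,0],
    [1,0,0,-1.5,0],
    [1,0,0,-1.5,0],
    [1,0,0,-1.5,0],
  ],
)

```text
clock: 19.58
ee_pos: [478.8, -190.2, 179.8]
ee_rot: [-0.651, 0.759, -0.001, 0.0]
ft_force: [-3.6, 3.3, 6.2]
width: 7.9
```

servo_tool(
  targets=[
    [1,0,0,0.5,0],
    [0.85,0,0,0.5,0],
    [0.75,0,0,0.5,0],
    [0.6,0,0,0.5,0],
    [0.6,0,0,0.5,0],
  ],
)

```text
clock: 20.2
ee_pos: [478.7, -190.1, 179.2]
ee_rot: [-0.651, 0.759, -0.0, -0.0]
ft_force: [0.9, 0.2, -0.0]
width: 34.2
```

servo_tool(
  targets=[
    [0.5,0,0,0,0],
    [0.4,0,0,0,0],
    [0.4,0,0,0,0],
    [0.4,0,0,0,0],
    [0.4,0,0,0,0],
  ],
)

```text
clock: 20.82
ee_pos: [478.6, -190.1, 179.3]
ee_rot: [-0.651, 0.759, -0.0, 0.0]
ft_force: [0.1, 0.0, 0.6]
width: 51.5
```

```bash
python3 - <<'E'
from h import *
s=optics.grab_frame("side")
st=bot.read_state();print(st["ee_pos"],st["ft_force"],st["width"])
cv2.imwrite("pics/v7.png",cv2.resize(s[90:240,320:470],(600,600),interpolation=cv2.INTER_CUBIC))
E
```

```text
[ 478.62908012 -190.03642738  179.29847256] [ 0.09654713 -0.05188147  0.13969605] 51.59345295103873
```

View pics/v7.png

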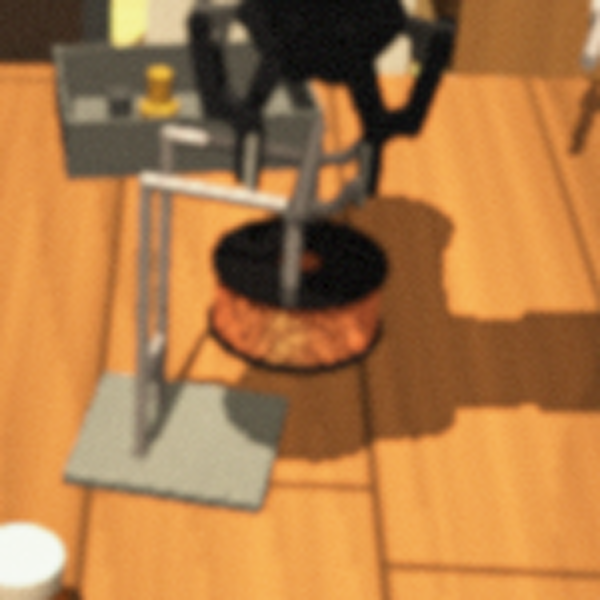

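servo_tool(
  targets=[
    [0.4,0,0,4,0],
    [0.4,0,0,10,0],
    [0.4,0,0,18,0],
    [0.4,0,0,28,0],
    [0.4,0,0,40,0],
  ],
)

```text
clock: 21.5
ee_pos: [478.6, -190.1, 220.2]
ee_rot: [-0.651, 0.759, -0.0, 0.0]
ft_force: [0.4, 1.0, 0.1]
width: 51.3
```

servo_tool(
  targets=[
    [0.4,0,0,20,0],
    [0.4,0,0,40,0],
    [0.4,0,0,60,0],
    [0.4,0,0,80,0],
    [0.4,0,0,90,0],
  ],
)

```text
clock: 22.12
ee_pos: [479.0, -190.2, 311.0]
ee_rot: [-0.651, 0.759, -0.001, 0.001]
ft_force: [0.5, -0.1, -0.4]
width: 51.7
```

servo_tool(
  targets=[
    [0.4,-25,20,0,0],
    [0.4,-50,60,0,0],
    [0.4,-75,100,0,0],
    [0.4,-100,140,0,0],
    [0.4,-120,180,0,0],
  ],
)

```text
clock: 22.75
ee_pos: [357.4, -9.2, 309.4]
ee_rot: [-0.651, 0.759, 0.0, 0.0]
ft_force: [0.5, 1.8, 1.0]
width: 51.2
```

```bash
python3 - <<'E'
from h import *
s=optics.grab_frame("side");t=optics.grab_frame("top")
st=bot.read_state();print(st["clock"],st["ee_pos"],st["ft_force"],st["width"])
a=cv2.resize(s[90:240,320:440],(480,600),interpolation=cv2.INTER_CUBIC)
b=cv2.resize(t[130:290,290:450],(320,320),interpolation=cv2.INTER_CUBIC)
o=np.zeros((600,800,3),np.uint8);o[:,:480]=a;o[:320,480:]=b;cv2.imwrite("pics/v8.png",o)
E
```

```text
22.85 [357.16220481  -7.6193671  309.82091811] [ 0.73286066 -0.69559009  0.54714581] 50.998053300490106
```

View pics/v8.png

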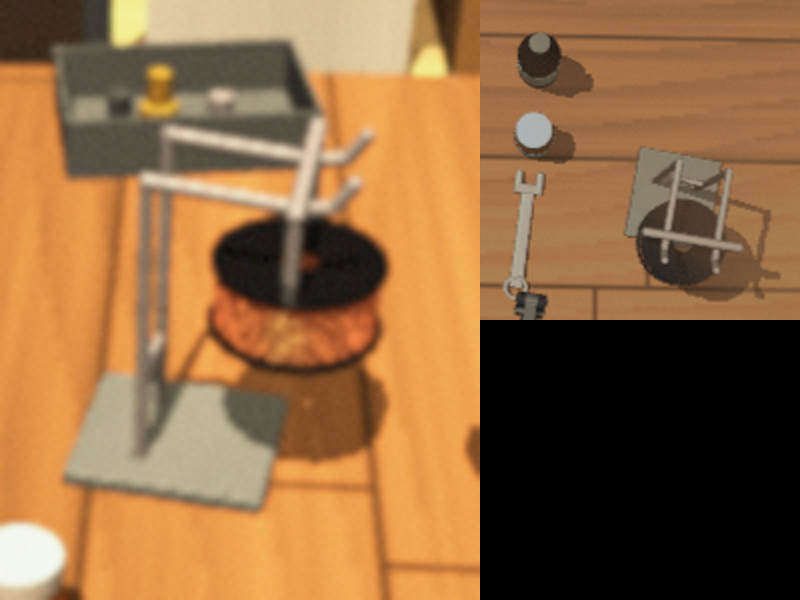

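The spool hangs level. In the top view the bar runs from (645,232) to (740,247), across both prongs and centred on them. The bystanders are where they were and the arm is clear.

```bash
python3 -c "
from bench import bot
print(bot.hand_in())"
```

```text
the job is handed in; nothing more can be done
None
```

The spool now hangs level on the twin-prong hook, with its handle bar lying across both prongs. I handed the job in at about 23 s.

- **Finding the release angle:** I gripped the handle bar and turned the spool with the load just off the stand, testing with light lifts. It was blocked at +0.50 and +0.83 rad, with no more than about 23 N on the wrist. It came free at about +1.16 rad and lifted straight off.
- **Hanging it:** I carried it over the prong tips and lowered it until I felt about 6 N of contact. Then I let go and backed straight up.
- **Last check:** Pictures from both cameras show the spool level, the bar centred on the prongs, and the jar, bottle and wrench apparently unmoved. The arm was well clear and the wrist force was near zero.

Two readings disagreed:
- **Hook position:** The two cameras differed by about 9 mm on where the hook sits sideways. I aimed between them, closer to the top view, and that was within the clearance.
- **Finger opening:** It read about 7.5 mm on the 10 mm bar, but the grip held throughout.

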